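Ease a tall compressor housing down onto its tilting rest

ROBOT

A 7-joint arm with a two-finger parallel gripper is mounted at the origin on the work surface. World frame = base frame: x ahead of the robot, y to its left, z up, the work surface at z = 0. Lengths are in mm, angles in rad, forces in N, time in s.
With the tool pointing down it reaches from about 400 to 900 mm from the base axis. Payload 5.5 kg.
Tool frame: the origin (TCP) lies midway between the tips of the shut fingers; the grasp point (between the pads) lies 19 mm behind it; z points along the fingers, y is the line along which they close (so a half turn about z gives the same grasp; the last joint's range is limited). The gripper opens to 85 mm and grips with 20 to 120 N. Pads are 22 mm wide; open, the fingers measure 114 mm over their backs; the gripper's body (76 mm by 85 mm) begins 54 mm behind the grasp point. The pads swing forward as they close: fully open they stand 13 mm farther back than shut.
Start: joints at [-1.079, 0.501, -0.427, 1.55, 0.221, 1.138, -0.21], TCP at [147.387, 633.069, 231.31] pointing down, gripper open.
Joint ranges: [-2.88, 2.88], [-0.31, 2.03], [-1.54, 1.56], [0.2, 2.42], [-1.41, 4.55], [0.19, 2.02], [-2.57, 2.57]. Speed limits (rad/s): [2.57, 2.57, 3.14, 3.14, 3.14, 3.14, 3.14].

INTERFACE

Orientations are given as a unit quaternion [w, x, y, z].
In Python, from cell import sensors, eyes, job_done gives the robot as it stands.
- The arm moves only by the tool jog_arm, never from a script. Its argument "motion" is a list of rows, each an object of numbers: "tx", "ty", "tz": the shift along the tool's x, y, z in mm; "wx", "wy", "wz": the turn, a rotation vector about the tool's x, y, z in degrees. In form: [{"tx": .., "ty": .., "tz": .., "wx": .., "wy": .., "wz": ..}, ...]. A call has 1 to 20 rows; each row shifts and turns the commanded pose from where the row before left it, along the tool's axes as they then stand; what a row does not reach is not made up. A row lasts 1/8 s, in which the tool goes at most 62.5 mm and 10.7 degrees, less where a joint would pass 70% of its speed; a pose out of reach is approached as far as the arm can. A call is refused whole if a number of a shift passes 62.5 or a number of a turn 10.7, either way. A call with a gripper value outside its range is refused whole. "fingers" is the finger opening in mm, from 0 to 85.4, set as the call begins (left out, the last holds). The fingers move at their own pace and stop on an object; "force" is the grip in N (left out, the last holds). Time passes only in rows, so rows that do not move let the fingers close. It gives the time, the measured TCP pose, the force, the opening and the grip force at its end, in the units of the state.
- sensors.sense(): the state, without advancing time (a new reading comes with each control period).
- eyes.camera(name): name is "side" or "top"; returns the picture (420x560x3 uint8, red, green, blue); there is no depth.
- eyes.camera_model(name): a dict with "fx", "fy", "cx", "cy" (pixels), "extrinsics" (4x4, takes a point from camera to world coordinates). Camera axes: x right, y up, looking along -z (the intrinsics and any distortion apply to the point x, -y, -z); pixel columns grow to the right and rows downward; lengths in mm; the calibration is good to about 2 mm. A picture is of the moment at which its call begins. camera_model takes no time and is no camera call.
- job_done(): hands the job in; it is judged then, once.
The state is a dict: "time": time; "qpos": joint angles; "joint_velocities": joint speeds; "effort": joint torques, N m; "tool_pos": TCP position; "tcp_rot": TCP orientation; "force": force on the tool from outside, world axes, zero at the start; "moment": the same for the moment, N m; "finger_gap": finger opening in mm; "gripper_force": force on a finger pad.
Only numpy, scipy, OpenCV 4.12 (cv2) and the standard library are available. Lean on these libraries where they do the work, as an engineer would, in place of code of your own. Each camera call takes 0.05 s, during which the arm holds its last target. There are 200 camera calls.

TASK

Lay the tall flanged housing down on its side: with the fingertips push its top over against the raised tilting rest and keep pushing, gently and without letting it fall, until the rest is all the way down on its stop and the housing lies flat on it with its side port facing up. Only push it: do not lift or carry it. Leave the other things on the table where they are.

Things in the scene. Friction and masses are not known exactly. Their poses are not given: they have to be found in the camera images.
- fixture: Tilting rest fixed to the table: a dark steel bed 24 mm thick, 150 mm wide, on which the housing stands, and two rails reaching to x = 214 mm with a rubber stop between. Origin: on the table, under the middle of the rest's hinge. x points the way the housing is to be tipped; the hinge runs along y, 24 mm above the origin, level with the bed's top (bed: x = -115 to -1 mm).
- rest (a joint): Aluminium back plate of the rest, 200 mm from hinge to end, 118 mm wide, 14 mm lips at its sides (102 mm between). Value: 0 upright, 1.57 flat on the stop, its face level with the bed's top; starts at 0.10 to 0.25, leaning away from the housing. Stiff hinge (1.2 N m friction, no spring): stays where left even under the housing's weight; 6 to 10 N at the housing's top moves it.
- housing: Tall loose cast housing, 190 mm, 0.5 to 0.85 kg: square body 64 x 64 mm, square end flanges 80 x 80 x 16 mm. Stands on the bed 7 to 15 mm short of the hinge. Origin: centre of its foot; z towards its top, x the way it tips (within 0.06 rad). Alone it topples beyond 0.4 rad; the rest catches it before. Lying, its upper body face is 72 mm above the plate (96 above the table).
- housing_center (a point): Centre of the tall housing, half-way up, 95 mm above its foot.
- housing_port (a point): Mouth of the round side port (32 mm across) on the housing's -x face, the side away from the rest, 70 mm above its foot and 38 mm from its axis.
- stub: Bystander: a short green flanged housing of the same kind, 75 mm tall, flanges 60 x 60 mm, standing on the table. Origin: centre of its underside.
- oil: Bystander: white plastic oil bottle with black cap, 52 mm across, 130 mm tall. Origin: centre of its underside.
- bearing: Bystander: steel bearing ring lying flat, 72 mm across, 20 mm high. Origin: centre of its underside.
- wrench: Bystander: a steel wrench lying on the table. Origin: about its middle.
Mind the look-alikes: they are no part of the job. Of the things that look like the housing, the smallest one is meant.

How it is judged:
By the outcome, as a careful person would: the job done as asked, in the order asked, and still so for the second after the job is handed in, with the robot touching nothing.
It also fails if it takes over 43 s, if anything falls off the work surface, if the arm or the gripper's body presses on something with over 40 N, if the wrist force passes 120 N, or if a joint passes its speed limit or range.

## Working session

There is one attempt and no reset: what is moved stays moved. The work goes in short steps, Python scripts to look and compute and a tool call to move; the robot and the scene stay as the last step left them, time stands still between calls to the robot, and variables do not carry over. Pictures are saved under pics/ and viewed, at most 10 in all, crops included, and the job is handed in when it is done.

Besides the shell and the picture viewer there is one more tool, called as a command line: name --argument value ..., lists and objects as JSON in quotes. jog_arm: Moves the arm, as the interface text tells. Its arguments: {"type":"object","properties":{"motion":{"type":"array","items":{"type":"object","properties":{"tx":{"type":"number"},"ty":{"type":"number"},"tz":{"type":"number"},"wx":{"type":"number"},"wy":{"type":"number"},"wz":{"type":"number"}}}},"fingers":{"type":"number"},"force":{"type":"number"}},"required":["motion"]}

```bash
mkdir -p pics; python3 - <<'E'
from cell import sensors, eyes
import cv2, numpy as np
for n in ("side","top"):
    im=eyes.camera(n); cv2.imwrite(f"pics/{n}0.png",im[:,:,::-1]); m=eyes.camera_model(n)
    print(n,{k:(np.round(v,3).tolist() if k=="extrinsics" else v) for k,v in m.items()})
print(sensors.sense())
E
```

```text
side {'fx': 395.5466079207109, 'fy': 395.5466079207109, 'cx': 277.58901273674275, 'cy': 210.66743078002784, 'extrinsics': [[0.84, 0.394, -0.373, 189.728], [-0.542, 0.586, -0.602, -609.879], [-0.019, 0.708, 0.706, 768.389], [0.0, 0.0, 0.0, 1.0]]}
top {'fx': 432.096815871958, 'fy': 432.096815871958, 'cx': 282.68029626059314, 'cy': 205.39661904502904, 'extrinsics': [[-0.013, 0.984, -0.178, 378.876], [-1.0, -0.01, 0.02, -19.299], [0.018, 0.178, 0.984, 1087.611], [0.0, 0.0, 0.0, 1.0]]}
{'time': 0.1, 'qpos': array([-1.07882562,  0.50179148, -0.4267955 ,  1.55132586,  0.22078604,
        1.13835243, -0.21030369]), 'joint_velocities': array([ 0.00122245, -0.00329785,  0.00267088, -0.00155497,  0.00105239,
        0.00213663,  0.00049338]), 'effort': array([-1.13564616e-02, -5.70806694e+01, -5.83883151e+00, -2.81746244e+01,
        1.04641312e-02,  5.44918526e-03,  2.41336018e-06]), 'tool_pos': array([147.30677007, 632.43361424, 230.34674023]), 'tcp_rot': array([-1.38414463e-04,  1.14123929e-01,  9.93466101e-01, -9.02741939e-04]), 'force': array([ 0.22218341,  0.55188838, -0.77488948]), 'moment': array([-0.01156152,  0.0233848 ,  0.03102196]), 'gripper_force': 0.0, 'finger_gap': 85.3419445211018}
```

View pics/side0.png

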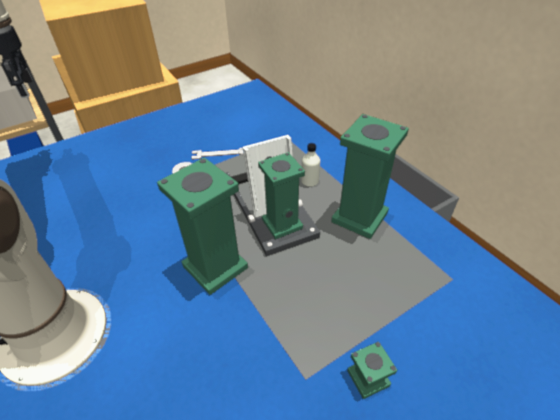

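View pics/top0.png

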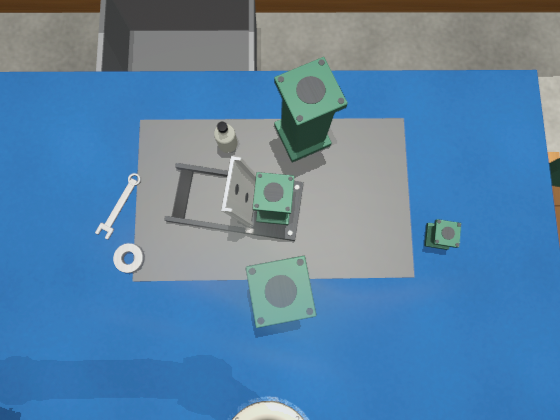

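Candidates for the housing: big green one at side (198,180)/top (280,292), big green one at side (372,130)/top (310,90), the one on the bed at side (282,165)/top (273,192), and the short stub at side (372,362)/top (447,235). The one on the bed is the smallest tall one and stands in front of the rest. I'll check it in a crop.

```bash
python3 - <<'E'
import cv2, numpy as np
s=cv2.imread("pics/side0.png"); t=cv2.imread("pics/top0.png")
a=cv2.resize(s[130:255,225:325],None,fx=4,fy=4,interpolation=cv2.INTER_CUBIC)
b=cv2.resize(t[150:250,160:310],None,fx=2.6,fy=2.6,interpolation=cv2.INTER_CUBIC)
c=np.zeros((500,800,3),np.uint8); c[:,:400]=a; c[:260,405:795]=b
cv2.imwrite("pics/crop0.png",c)
E
```

```text
(no output)
```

View pics/crop0.png

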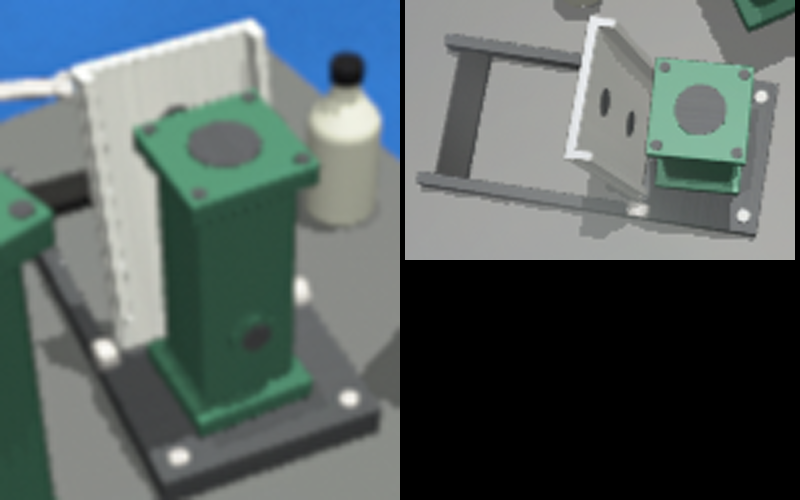

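The crop shows the port on the face away from the rest, so the bed housing is confirmed. In it, the flange corners are near (657,57), (754,66), (744,162), (649,153), and the bed's far corners near (779,85), (757,235).

```bash
cat > h.py <<'E'
import numpy as np
from cell import eyes
def ray(n,p):
    m=eyes.camera_model(n);E=np.array(m["extrinsics"])
    d=np.array([(p[0]-m["cx"])/m["fx"],-(p[1]-m["cy"])/m["fy"],-1.]);return E[:3,3],E[:3,:3]@d
def onz(n,p,z):
    o,d=ray(n,p);return o+d*(z-o[2])/d[2]
def tri(ps,pt):
    A=[];b=[]
    for n,p in(("side",ps),("top",pt)):
        o,d=ray(n,p);d=d/np.linalg.norm(d);P=np.eye(3)-np.outer(d,d);A.append(P);b.append(P@o)
    return np.linalg.lstsq(np.vstack(A),np.hstack(b),rcond=None)[0]
def proj(n,X):
    m=eyes.camera_model(n);E=np.array(m["extrinsics"]);c=E[:3,:3].T@(np.array(X)-E[:3,3])
    return np.array([m["cx"]-m["fx"]*c[0]/c[2],m["cy"]+m["fy"]*c[1]/c[2]])
E
python3 - <<'E'
from h import *
np.set_printoptions(precision=1,suppress=True)
t=lambda u,v:(160+(u-405)/2.6,150+v/2.6); s=lambda u,v:(225+u/4,130+v/4)
F=[onz("top",t(*p),214) for p in((657,57),(754,66),(744,162),(649,153))];F=np.array(F)
print("flange",F,F.mean(0)); 
G=np.array([onz("side",s(*p),214) for p in((249,90),(322,172),(204,213),(133,130))]);print("flange side",G,G.mean(0))
print("tri",tri(s(224,143),t(700,110)))
print("bed",[onz("top",t(*p),24) for p in((779,85),(757,235),(447,38),(420,182))])
print("bed side",[onz("side",s(*p),24) for p in((380,410),(165,490))])
print("rest top",tri(s(75,70),t(572,156)),tri(s(262,25),t(605,20)))
print("big1",tri((197,181),(280,291)),"big2",tri((375,132),(311,90)))
print("oil",tri((312,148),(223,127)))
E
```

```text
flange [[608.   15.7 214. ]
 [599.9 -61.9 214. ]
 [522.1 -52.6 214. ]
 [530.1  22.2 214. ]] [565.  -19.1 214. ]
flange side [[605.8  11.8 214. ]
 [597.2 -72.7 214. ]
 [525.2 -65.2 214. ]
 [530.5  17.6 214. ]] [564.7 -27.1 214. ]
tri [566.3 -19.  212.1]
bed [array([628.7, -95.1,  24. ]), array([482.9, -71. ,  24. ]), array([678.7, 227.7,  24. ]), array([537.2, 249. ,  24. ])]
bed side [array([629.9, -99.8,  24. ]), array([483.2, -79.5,  24. ])]
rest top [528.5  82.  217.6] [640.6  55.5 219.9]
big1 [366.3 -29.1 270.7] big2 [764.8 -97.1 269.5]
oil [744.2  98.4 118. ]
```

jog_arm --motion '[{"tz": -43},{"tz": -43},{"tz": -43},{"tx": -20,"ty": -22},{"tx": -34,"ty": -38},{"tx": -34,"ty": -38},{"tx": -34,"ty": -38},{"tx": -34,"ty": -38},{"tx": -34,"ty": -38},{"tx": -34,"ty": -38},{"tx": -34,"ty": -38},{"tx": -34,"ty": -38},{"tx": -34,"ty": -38},{"tx": -34,"ty": -38},{"tx": -34,"ty": -38},{"tx": -34,"ty": -38},{"tx": -34,"ty": -38},{"tx": -34,"ty": -38},{"tx": -34,"ty": -38},{"tx": -34,"ty": -38}]' --fingers 0 --force 40

```text
invalid input
```

jog_arm --motion '[{"tx": 0,"ty": 0,"tz": -43,"wx": 0,"wy": 0,"wz": 0},{"tx": 0,"ty": 0,"tz": -43,"wx": 0,"wy": 0,"wz": 0},{"tx": 0,"ty": 0,"tz": -43,"wx": 0,"wy": 0,"wz": 0},{"tx": -20,"ty": -22,"tz": 0,"wx": 0,"wy": 0,"wz": 0},{"tx": -34,"ty": -38,"tz": 0,"wx": 0,"wy": 0,"wz": 0},{"tx": -34,"ty": -38,"tz": 0,"wx": 0,"wy": 0,"wz": 0},{"tx": -34,"ty": -38,"tz": 0,"wx": 0,"wy": 0,"wz": 0},{"tx": -34,"ty": -38,"tz": 0,"wx": 0,"wy": 0,"wz": 0}]' --fingers 0 --force 40

```text
time: 1.1
tool_pos: [260.5, 426.4, 359.9]
tcp_rot: [-0.0, 0.114, 0.993, -0.0]
force: [0.4, 0.1, 0.5]
finger_gap: 0.2
gripper_force: 0.0
```

jog_arm --motion '[{"tx": -34,"ty": -38,"tz": 0,"wx": 0,"wy": 0,"wz": 0},{"tx": -34,"ty": -38,"tz": 0,"wx": 0,"wy": 0,"wz": 0},{"tx": -34,"ty": -38,"tz": 0,"wx": 0,"wy": 0,"wz": 0},{"tx": -34,"ty": -38,"tz": 0,"wx": 0,"wy": 0,"wz": 0},{"tx": -34,"ty": -38,"tz": 0,"wx": 0,"wy": 0,"wz": 0},{"tx": -34,"ty": -38,"tz": 0,"wx": 0,"wy": 0,"wz": 0},{"tx": -34,"ty": -38,"tz": 0,"wx": 0,"wy": 0,"wz": 0},{"tx": -34,"ty": -38,"tz": 0,"wx": 0,"wy": 0,"wz": 0},{"tx": -34,"ty": -38,"tz": 0,"wx": 0,"wy": 0,"wz": 0},{"tx": -34,"ty": -38,"tz": 0,"wx": 0,"wy": 0,"wz": 0},{"tx": -34,"ty": -38,"tz": 0,"wx": 0,"wy": 0,"wz": 0},{"tx": -34,"ty": -38,"tz": 0,"wx": 0,"wy": 0,"wz": 0}]'

```text
time: 2.6
tool_pos: [554.2, -109.7, 359.9]
tcp_rot: [-0.0, 0.114, 0.993, 0.0]
force: [1.3, 0.9, -0.0]
finger_gap: -0.4
gripper_force: 0.0
```

jog_arm --motion '[{"tx": 0,"ty": 0,"tz": 0,"wx": 0,"wy": 0,"wz": -3.8},{"tx": 0,"ty": 0,"tz": 0,"wx": -8,"wy": 0,"wz": 0},{"tx": 0,"ty": 0,"tz": 0,"wx": -8,"wy": 0,"wz": 0},{"tx": 0,"ty": 0,"tz": 0,"wx": -8,"wy": 0,"wz": 0},{"tx": 0,"ty": 0,"tz": 0,"wx": -8,"wy": 0,"wz": 0},{"tx": 0,"ty": 0,"tz": 0,"wx": -8,"wy": 0,"wz": 0}]'

```text
time: 3.35
tool_pos: [553.8, -108.8, 360.5]
tcp_rot: [0.028, 0.076, 0.936, 0.343]
force: [-1.8, -0.1, -1.0]
finger_gap: 0.0
gripper_force: 0.0
```

```bash
cat >> h.py <<'E'
from cell import sensors
from scipy.spatial.transform import Rotation as R
a=np.arctan2(.987,.162); FX=np.array([np.cos(a),np.sin(a),0]);FY=np.array([-np.sin(a),np.cos(a),0]);O=np.array([574,28,0.])
def pose():
    s=sensors.sense();q=s["tcp_rot"];r=R.from_quat([q[1],q[2],q[3],q[0]]).as_matrix();return s,np.array(s["tool_pos"]),r
def target(th,al,S=147,gap=0,px=-9,fy=0):
    b=np.pi/2-al-th; d=72+14.5*np.sin(abs(b))+gap
    return O+FX*(px+S*np.sin(th)-d*np.cos(th))+FY*fy+np.array([0,0,24+S*np.cos(th)+d*np.sin(th)])
def show():
    s,p,r=pose();d=p-O
    print("t",s["time"],"fix",np.round([d@FX,d@FY,p[2]],1),"alpha",np.round(np.degrees(np.arctan2(r[:,2]@FX,-r[2,2])),1),"ty.fx",np.round(r.T@FX,3),"F",np.round(s["force"],1),"q",np.round(s["qpos"],2))
def step(p,r,P): return np.round(r.T@(P-p),1)
E
python3 - <<'E'
from h import *
show(); s,p,r=pose(); al=np.radians(40)
for g in (60,5): P=target(0,al,gap=g);print(P,step(p,r,P)); p=P
E
```

```text
t 3.35 fix [-138.2   -2.3  360.5] alpha 40.2 ty.fx [0.    0.763 0.646] F [-1.8 -0.1 -1. ] q [ 0.35  0.37  0.24  1.61 -0.72  1.53  2.16]
[ 549.36364848 -122.09925275  171.        ] [   2.4 -133.   135.7]
[558.27180914 -67.82545913 171.        ] [ 0.  42.  35.5]
```

jog_arm --motion '[{"tx": 0,"ty": -22,"tz": 22,"wx": 0,"wy": 0,"wz": 0},{"tx": 0,"ty": -22,"tz": 22,"wx": 0,"wy": 0,"wz": 0},{"tx": 1,"ty": -22,"tz": 23,"wx": 0,"wy": 0,"wz": 0},{"tx": 1,"ty": -22,"tz": 23,"wx": 0,"wy": 0,"wz": 0},{"tx": 0,"ty": -22,"tz": 23,"wx": 0,"wy": 0,"wz": 0},{"tx": 0,"ty": -22,"tz": 22,"wx": 0,"wy": 0,"wz": 0},{"tx": 0,"ty": 10,"tz": 9,"wx": 0,"wy": 0,"wz": 0},{"tx": 0,"ty": 10,"tz": 9,"wx": 0,"wy": 0,"wz": 0},{"tx": 0,"ty": 10,"tz": 9,"wx": 0,"wy": 0,"wz": 0},{"tx": 0,"ty": 6,"tz": 5,"wx": 0,"wy": 0,"wz": 0}]'

```text
time: 4.6
tool_pos: [558.0, -73.0, 171.9]
tcp_rot: [0.028, 0.075, 0.937, 0.341]
force: [0.0, -0.3, 0.1]
finger_gap: -0.1
gripper_force: 0.0
```

```bash
python3 - <<'E'
from h import *
import cv2
show()
s=eyes.camera("side");t=eyes.camera("top")
a=cv2.resize(s[110:260,215:345],None,fx=4,fy=4,interpolation=cv2.INTER_CUBIC)[:,:, ::-1]
b=cv2.resize(t[150:270,200:320],None,fx=2.3,fy=2.3,interpolation=cv2.INTER_CUBIC)[:,:,::-1]
c=np.zeros((600,800,3),np.uint8); c[:,:520]=a; c[:276,524:800]=b
cv2.imwrite("pics/c1.png",c)
E
```

```text
t 4.6 fix [-102.2   -0.6  171.9] alpha 40.0 ty.fx [-0.002  0.766  0.643] F [ 0.  -0.3  0.1] q [ 0.33  0.56  0.19  1.8  -0.81  1.22  2.38]
```

View pics/c1.png

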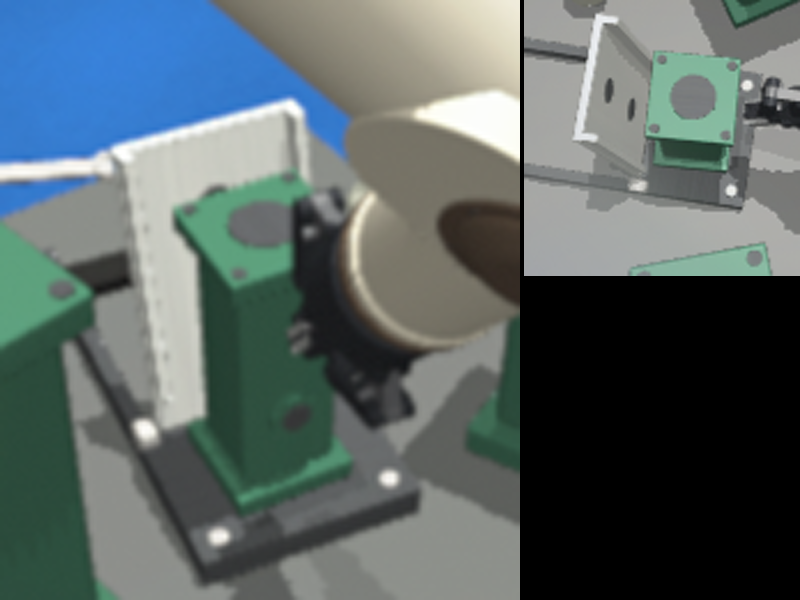

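Tip sits about 10 mm behind the housing's back face, centred on it (tip at crop (745,103), flange middle row about 98). Planning the arc.

```bash
cat >> h.py <<'E'
def plan(t0,t1,n,gap=0,px=-9,S=147):
    show();s,p,r=pose();al0=np.arctan2(r[:,2]@FX,-r[2,2]);fy=0
    e=lambda th:np.radians(40)*(1-th/1.571)
    for i in range(1,n+1):
        th=t0+(t1-t0)*i/n; al=al0+(e(t1)-al0)*i/n
        P=target(th,al,S,gap,px,fy); c=r.T@(P-p); da=np.degrees(al0-al)/i
        print(i,np.round(th,3),"t",np.round(c,1),"wx",np.round(da,2)); p=P; r=r@R.from_rotvec([np.radians(da),0,0]).as_matrix()
E
python3 - <<'E'
from h import *
plan(0,.3,12)
E
```

```text
t 4.7 fix [-102.4   -0.3  171.6] alpha 40.0 ty.fx [-0.002  0.766  0.643] F [-0.6  0.2  0.8] q [ 0.33  0.56  0.19  1.8  -0.81  1.22  2.38]
1 0.025 t [ 0.3 11.7  8. ] wx 0.64
2 0.05 t [-0.   4.2  1. ] wx 0.64
3 0.075 t [-0.   4.2  1. ] wx 0.64
4 0.1 t [-0.   4.2  1.1] wx 0.64
5 0.125 t [-0.   4.2  1.2] wx 0.64
6 0.15 t [-0.   4.2  1.2] wx 0.64
7 0.175 t [-0.   4.1  1.3] wx 0.64
8 0.2 t [-0.   4.1  1.3] wx 0.64
9 0.225 t [-0.   4.1  1.4] wx 0.64
10 0.25 t [-0.   4.1  1.5] wx 0.64
11 0.275 t [-0.   4.1  1.5] wx 0.64
12 0.3 t [-0.   4.   1.6] wx 0.64
```

jog_arm --motion '[{"tx": 0,"ty": 4,"tz": 3.5,"wx": 0,"wy": 0,"wz": 0},{"tx": 0,"ty": 3.5,"tz": 3,"wx": 0,"wy": 0,"wz": 0},{"tx": 0,"ty": 2.5,"tz": 1,"wx": 0.5,"wy": 0,"wz": 0},{"tx": 0,"ty": 2.5,"tz": 1,"wx": 0.5,"wy": 0,"wz": 0},{"tx": 0,"ty": 2.7,"tz": 0.7,"wx": 0.4,"wy": 0,"wz": 0},{"tx": 0,"ty": 2.7,"tz": 0.7,"wx": 0.4,"wy": 0,"wz": 0},{"tx": 0,"ty": 2.7,"tz": 0.7,"wx": 0.4,"wy": 0,"wz": 0},{"tx": 0,"ty": 2.7,"tz": 0.8,"wx": 0.4,"wy": 0,"wz": 0},{"tx": 0,"ty": 2.7,"tz": 0.8,"wx": 0.4,"wy": 0,"wz": 0},{"tx": 0,"ty": 2.7,"tz": 0.8,"wx": 0.4,"wy": 0,"wz": 0},{"tx": 0,"ty": 2.7,"tz": 0.8,"wx": 0.4,"wy": 0,"wz": 0}]'

```text
time: 6.08
tool_pos: [562.7, -41.8, 179.7]
tcp_rot: [0.025, 0.077, 0.947, 0.309]
force: [-0.7, -1.7, 0.4]
finger_gap: 0.2
gripper_force: 0.8
```

```bash
python3 - <<'E'
from h import *
plan(.15,.45,18)
E
```

```text
t 6.075 fix [-70.7  -0.2 179.7] alpha 36.2 ty.fx [-0.     0.807  0.59 ] F [-0.7 -1.7  0.4] q [ 0.25  0.5   0.19  1.83 -0.78  1.15  2.29]
1 0.167 t [0.2 5.8 0.6] wx 0.42
2 0.183 t [-0.   2.8  0.9] wx 0.42
3 0.2 t [-0.   2.7  0.9] wx 0.42
4 0.217 t [-0.   2.7  0.9] wx 0.42
5 0.233 t [-0.   2.7  1. ] wx 0.42
6 0.25 t [-0.   2.7  1. ] wx 0.42
7 0.267 t [-0.   2.7  1. ] wx 0.42
8 0.283 t [-0.   2.7  1. ] wx 0.42
9 0.3 t [-0.   2.7  1.1] wx 0.42
10 0.317 t [-0.   2.7  1.1] wx 0.42
11 0.333 t [-0.   2.7  1.1] wx 0.42
12 0.35 t [-0.   2.7  1.1] wx 0.42
13 0.367 t [-0.   2.6  1.2] wx 0.42
14 0.383 t [-0.   2.6  1.2] wx 0.42
15 0.4 t [-0.   2.6  1.2] wx 0.42
16 0.417 t [-0.   2.6  1.2] wx 0.42
17 0.433 t [-0.   2.6  1.3] wx 0.42
18 0.45 t [-0.   2.6  1.3] wx 0.42
```

jog_arm --motion '[{"tx": 0,"ty": 2.8,"tz": 0.8,"wx": 0.4,"wy": 0,"wz": 0},{"tx": 0,"ty": 2.8,"tz": 0.8,"wx": 0.4,"wy": 0,"wz": 0},{"tx": 0,"ty": 2.7,"tz": 0.9,"wx": 0.4,"wy": 0,"wz": 0},{"tx": 0,"ty": 2.7,"tz": 0.9,"wx": 0.4,"wy": 0,"wz": 0},{"tx": 0,"ty": 2.7,"tz": 1,"wx": 0.4,"wy": 0,"wz": 0},{"tx": 0,"ty": 2.7,"tz": 1,"wx": 0.4,"wy": 0,"wz": 0},{"tx": 0,"ty": 2.7,"tz": 1,"wx": 0.4,"wy": 0,"wz": 0},{"tx": 0,"ty": 2.7,"tz": 1,"wx": 0.4,"wy": 0,"wz": 0},{"tx": 0,"ty": 2.7,"tz": 1.1,"wx": 0.4,"wy": 0,"wz": 0},{"tx": 0,"ty": 2.7,"tz": 1.1,"wx": 0.4,"wy": 0,"wz": 0},{"tx": 0,"ty": 2.7,"tz": 1.1,"wx": 0.4,"wy": 0,"wz": 0},{"tx": 0,"ty": 2.7,"tz": 1.1,"wx": 0.4,"wy": 0,"wz": 0}]'

```text
time: 7.58
tool_pos: [567.2, -11.9, 187.3]
tcp_rot: [0.022, 0.079, 0.96, 0.268]
force: [-4.4, -7.3, 2.0]
finger_gap: -0.2
gripper_force: 4.0
```

```bash
python3 - <<'E'
from h import *
import cv2
plan(.32,.65,20)
s=eyes.camera("side");t=eyes.camera("top")
a=cv2.resize(s[110:260,215:345],None,fx=4,fy=4,interpolation=cv2.INTER_CUBIC)[:,:, ::-1]
b=cv2.resize(t[150:270,200:320],None,fx=2.3,fy=2.3,interpolation=cv2.INTER_CUBIC)[:,:,::-1]
c=np.zeros((600,800,3),np.uint8); c[:,:520]=a; c[:276,524:800]=b
cv2.imwrite("pics/c2.png",c)
E
```

```text
t 7.575 fix [-40.4   0.2 187.3] alpha 31.2 ty.fx [0.002 0.856 0.517] F [-4.4 -7.3  2. ] q [ 0.14  0.45  0.2   1.85 -0.72  1.08  2.16]
1 0.336 t [-0.2  3.9 -0.3] wx 0.39
2 0.353 t [0.  2.6 1.1] wx 0.39
3 0.37 t [0.  2.6 1.1] wx 0.39
4 0.386 t [0.  2.6 1.2] wx 0.39
5 0.402 t [0.  2.6 1.2] wx 0.39
6 0.419 t [0.  2.6 1.2] wx 0.39
7 0.436 t [0.  2.6 1.2] wx 0.39
8 0.452 t [0.  2.6 1.3] wx 0.39
9 0.468 t [0.  2.6 1.3] wx 0.39
10 0.485 t [0.  2.5 1.3] wx 0.39
11 0.502 t [0.  2.5 1.3] wx 0.39
12 0.518 t [0.  2.5 1.4] wx 0.39
13 0.534 t [0.  2.5 1.4] wx 0.39
14 0.551 t [0.  2.5 1.4] wx 0.39
15 0.568 t [0.  2.5 1.5] wx 0.39
16 0.584 t [0.  2.5 1.5] wx 0.39
17 0.6 t [0.  2.4 1.5] wx 0.39
18 0.617 t [0.  2.4 1.5] wx 0.39
19 0.634 t [0.  2.4 1.6] wx 0.39
20 0.65 t [0.  2.4 1.6] wx 0.39
```

View pics/c2.png

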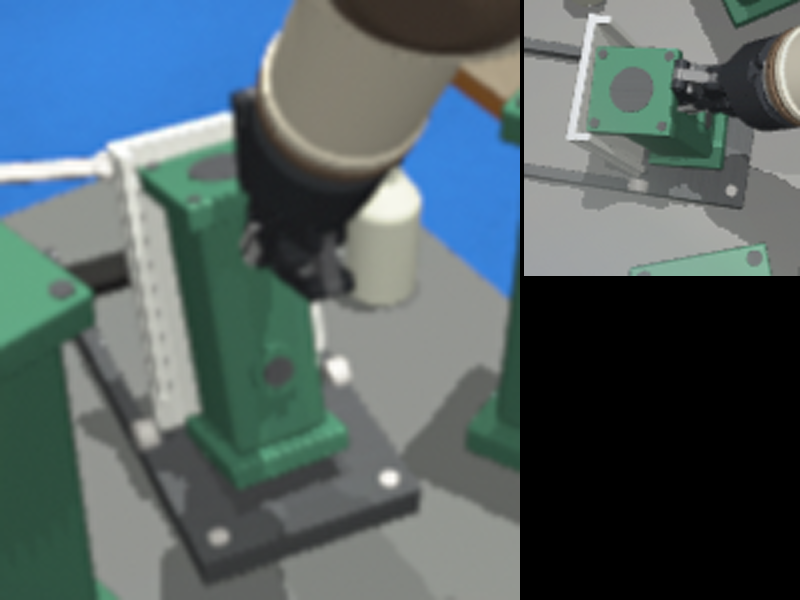

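The housing has tipped onto the rest (flange at crop (632,90), tip at (685,88)), centred. Continuing along the arc.

jog_arm --motion '[{"tx": 0,"ty": 2.8,"tz": 0.8,"wx": 0.4,"wy": 0,"wz": 0},{"tx": 0,"ty": 2.8,"tz": 0.8,"wx": 0.4,"wy": 0,"wz": 0},{"tx": 0,"ty": 2.6,"tz": 1,"wx": 0.4,"wy": 0,"wz": 0},{"tx": 0,"ty": 2.6,"tz": 1.2,"wx": 0.4,"wy": 0,"wz": 0},{"tx": 0,"ty": 2.6,"tz": 1.2,"wx": 0.4,"wy": 0,"wz": 0},{"tx": 0,"ty": 2.6,"tz": 1.2,"wx": 0.4,"wy": 0,"wz": 0},{"tx": 0,"ty": 2.6,"tz": 1.2,"wx": 0.4,"wy": 0,"wz": 0},{"tx": 0,"ty": 2.6,"tz": 1.3,"wx": 0.4,"wy": 0,"wz": 0},{"tx": 0,"ty": 2.6,"tz": 1.3,"wx": 0.4,"wy": 0,"wz": 0},{"tx": 0,"ty": 2.5,"tz": 1.3,"wx": 0.4,"wy": 0,"wz": 0},{"tx": 0,"ty": 2.5,"tz": 1.3,"wx": 0.4,"wy": 0,"wz": 0},{"tx": 0,"ty": 2.5,"tz": 1.4,"wx": 0.4,"wy": 0,"wz": 0},{"tx": 0,"ty": 2.5,"tz": 1.4,"wx": 0.4,"wy": 0,"wz": 0},{"tx": 0,"ty": 2.5,"tz": 1.4,"wx": 0.4,"wy": 0,"wz": 0},{"tx": 0,"ty": 2.5,"tz": 1.5,"wx": 0.4,"wy": 0,"wz": 0},{"tx": 0,"ty": 2.5,"tz": 1.5,"wx": 0.4,"wy": 0,"wz": 0}]'

```text
time: 9.68
tool_pos: [574.3, 34.1, 189.4]
tcp_rot: [0.017, 0.08, 0.973, 0.214]
force: [-3.5, -6.4, 0.7]
finger_gap: 0.0
gripper_force: 2.9
```

```bash
python3 - <<'E'
from h import *
plan(.58,.95,20)
E
```

```text
t 9.675 fix [  6.1   0.7 189.4] alpha 24.8 ty.fx [0.001 0.908 0.42 ] F [-3.5 -6.4  0.7] q [-0.01  0.4   0.21  1.86 -0.63  1.    1.97]
1 0.598 t [-0.7  2.2  0.1] wx 0.45
2 0.617 t [0.  2.7 1.7] wx 0.45
3 0.636 t [0.  2.7 1.7] wx 0.45
4 0.654 t [0.  2.7 1.8] wx 0.45
5 0.672 t [0.  2.7 1.8] wx 0.45
6 0.691 t [0.  2.6 1.8] wx 0.45
7 0.71 t [0.  2.6 1.8] wx 0.45
8 0.728 t [0.  2.6 1.9] wx 0.45
9 0.746 t [0.  2.6 1.9] wx 0.45
10 0.765 t [0.  2.6 1.9] wx 0.45
11 0.784 t [0.  2.5 2. ] wx 0.45
12 0.802 t [0.  2.5 2. ] wx 0.45
13 0.82 t [0.  2.5 2. ] wx 0.45
14 0.839 t [0.  2.5 2. ] wx 0.45
15 0.857 t [0.  2.4 2.1] wx 0.45
16 0.876 t [0.  2.4 2.1] wx 0.45
17 0.894 t [0.  2.4 2.1] wx 0.45
18 0.913 t [0.  2.4 2.2] wx 0.45
19 0.932 t [0.  2.3 2.2] wx 0.45
20 0.95 t [0.  2.3 2.2] wx 0.45
```

jog_arm --motion '[{"tx": 0,"ty": 2.4,"tz": 1,"wx": 0.5,"wy": 0,"wz": 0},{"tx": 0,"ty": 2.6,"tz": 1.2,"wx": 0.4,"wy": 0,"wz": 0},{"tx": 0,"ty": 2.7,"tz": 1.7,"wx": 0.5,"wy": 0,"wz": 0},{"tx": 0,"ty": 2.7,"tz": 1.8,"wx": 0.4,"wy": 0,"wz": 0},{"tx": 0,"ty": 2.7,"tz": 1.8,"wx": 0.5,"wy": 0,"wz": 0},{"tx": 0,"ty": 2.6,"tz": 1.8,"wx": 0.4,"wy": 0,"wz": 0},{"tx": 0,"ty": 2.6,"tz": 1.8,"wx": 0.5,"wy": 0,"wz": 0},{"tx": 0,"ty": 2.6,"tz": 1.9,"wx": 0.4,"wy": 0,"wz": 0},{"tx": 0,"ty": 2.6,"tz": 1.9,"wx": 0.5,"wy": 0,"wz": 0},{"tx": 0,"ty": 2.6,"tz": 1.9,"wx": 0.4,"wy": 0,"wz": 0},{"tx": 0,"ty": 2.5,"tz": 2,"wx": 0.5,"wy": 0,"wz": 0},{"tx": 0,"ty": 2.5,"tz": 2,"wx": 0.4,"wy": 0,"wz": 0},{"tx": 0,"ty": 2.5,"tz": 2,"wx": 0.5,"wy": 0,"wz": 0},{"tx": 0,"ty": 2.5,"tz": 2,"wx": 0.4,"wy": 0,"wz": 0},{"tx": 0,"ty": 2.4,"tz": 2.1,"wx": 0.5,"wy": 0,"wz": 0},{"tx": 0,"ty": 2.4,"tz": 2.1,"wx": 0.4,"wy": 0,"wz": 0},{"tx": 0,"ty": 2.4,"tz": 2.1,"wx": 0.5,"wy": 0,"wz": 0},{"tx": 0,"ty": 2.4,"tz": 2.2,"wx": 0.4,"wy": 0,"wz": 0},{"tx": 0,"ty": 2.3,"tz": 2.2,"wx": 0.5,"wy": 0,"wz": 0},{"tx": 0,"ty": 2.3,"tz": 2.2,"wx": 0.4,"wy": 0,"wz": 0}]'

```text
time: 12.18
tool_pos: [584.5, 95.6, 172.8]
tcp_rot: [0.011, 0.08, 0.987, 0.139]
force: [-4.4, -3.1, 5.0]
finger_gap: 0.0
gripper_force: 2.7
```

```bash
python3 - <<'E'
from h import *
import cv2
plan(.94,1.3,20)
s=eyes.camera("side");t=eyes.camera("top")
a=cv2.resize(s[110:260,215:345],None,fx=4,fy=4,interpolation=cv2.INTER_CUBIC)[:,:, ::-1]
b=cv2.resize(t[150:270,180:300],None,fx=2.3,fy=2.3,interpolation=cv2.INTER_CUBIC)[:,:,::-1]
c=np.zeros((600,800,3),np.uint8); c[:,:520]=a; c[:276,524:800]=b
cv2.imwrite("pics/c3.png",c)
E
```

```text
t 12.175 fix [ 68.4   0.6 172.8] alpha 16.0 ty.fx [-0.001  0.961  0.275] F [-4.4 -3.1  5. ] q [-0.22  0.41  0.22  1.84 -0.47  0.9   1.69]
1 0.958 t [-0.6 -1.7  1. ] wx 0.45
2 0.976 t [-0.   2.2  2.2] wx 0.45
3 0.994 t [-0.   2.2  2.2] wx 0.45
4 1.012 t [-0.   2.2  2.2] wx 0.45
5 1.03 t [-0.   2.1  2.2] wx 0.45
6 1.048 t [-0.   2.1  2.3] wx 0.45
7 1.066 t [-0.   2.1  2.3] wx 0.45
8 1.084 t [-0.   2.1  2.3] wx 0.45
9 1.102 t [-0.   2.   2.3] wx 0.45
10 1.12 t [-0.   2.   2.4] wx 0.45
11 1.138 t [-0.   2.   2.4] wx 0.45
12 1.156 t [-0.   2.   2.4] wx 0.45
13 1.174 t [-0.   1.9  2.4] wx 0.45
14 1.192 t [-0.   1.9  2.4] wx 0.45
15 1.21 t [-0.   1.9  2.5] wx 0.45
16 1.228 t [-0.   1.9  2.5] wx 0.45
17 1.246 t [-0.   1.8  2.5] wx 0.45
18 1.264 t [-0.   1.8  2.5] wx 0.45
19 1.282 t [-0.   1.8  2.5] wx 0.45
20 1.3 t [-0.   1.7  2.6] wx 0.45
```

View pics/c3.png

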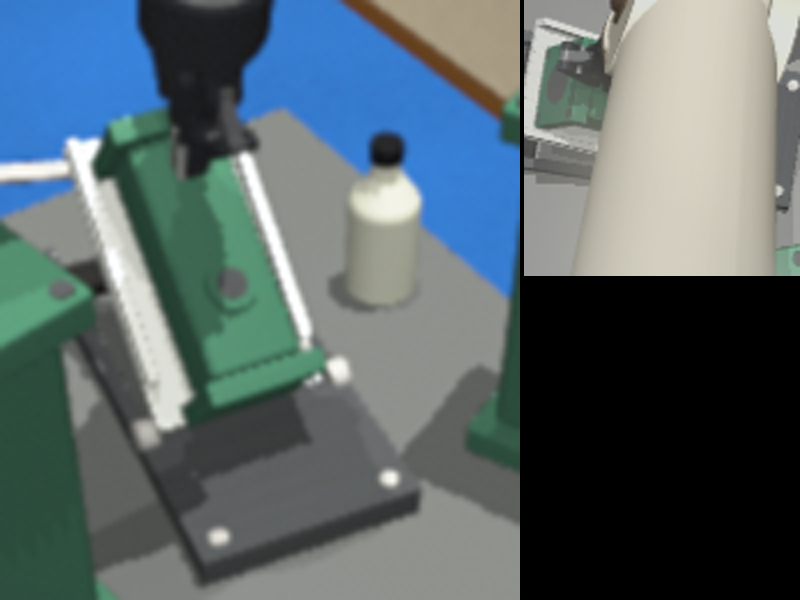

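The housing lies flush in the rest between the lips, leaning about 55°, with the port at crop (232,284) facing outward and the fingertip near its top. Continuing.

jog_arm --motion '[{"tx": 0,"ty": 1.2,"tz": 2,"wx": 0.4,"wy": 0,"wz": 0},{"tx": 0,"ty": 1.6,"tz": 2.2,"wx": 0.5,"wy": 0,"wz": 0},{"tx": 0,"ty": 2,"tz": 2.2,"wx": 0.4,"wy": 0,"wz": 0},{"tx": 0,"ty": 2,"tz": 2.2,"wx": 0.5,"wy": 0,"wz": 0},{"tx": 0,"ty": 2,"tz": 2.2,"wx": 0.4,"wy": 0,"wz": 0},{"tx": 0,"ty": 2,"tz": 2.3,"wx": 0.5,"wy": 0,"wz": 0},{"tx": 0,"ty": 2,"tz": 2.3,"wx": 0.4,"wy": 0,"wz": 0},{"tx": 0,"ty": 2,"tz": 2.3,"wx": 0.5,"wy": 0,"wz": 0},{"tx": 0,"ty": 2,"tz": 2.3,"wx": 0.4,"wy": 0,"wz": 0},{"tx": 0,"ty": 2,"tz": 2.4,"wx": 0.5,"wy": 0,"wz": 0},{"tx": 0,"ty": 2,"tz": 2.4,"wx": 0.4,"wy": 0,"wz": 0},{"tx": 0,"ty": 2,"tz": 2.4,"wx": 0.5,"wy": 0,"wz": 0},{"tx": 0,"ty": 1.9,"tz": 2.4,"wx": 0.4,"wy": 0,"wz": 0},{"tx": 0,"ty": 1.9,"tz": 2.4,"wx": 0.5,"wy": 0,"wz": 0},{"tx": 0,"ty": 1.9,"tz": 2.5,"wx": 0.4,"wy": 0,"wz": 0},{"tx": 0,"ty": 1.9,"tz": 2.5,"wx": 0.5,"wy": 0,"wz": 0},{"tx": 0,"ty": 1.8,"tz": 2.5,"wx": 0.4,"wy": 0,"wz": 0},{"tx": 0,"ty": 1.8,"tz": 2.5,"wx": 0.5,"wy": 0,"wz": 0},{"tx": 0,"ty": 1.8,"tz": 2.5,"wx": 0.4,"wy": 0,"wz": 0},{"tx": 0,"ty": 1.7,"tz": 2.6,"wx": 0.5,"wy": 0,"wz": 0}]'

```text
time: 14.78
tool_pos: [593.1, 143.7, 135.2]
tcp_rot: [0.005, 0.08, 0.995, 0.062]
force: [-3.5, 3.5, 6.2]
finger_gap: 0.4
gripper_force: 2.8
```

```bash
python3 - <<'E'
from h import *
plan(1.29,1.571,16)
E
```

```text
t 14.775 fix [117.3  -0.2 135.2] alpha 7.2 ty.fx [-0.002  0.992  0.125] F [-3.5  3.5  6.2] q [-0.42  0.49  0.27  1.8  -0.32  0.85  1.44]
1 1.308 t [ 0.2 -3.7  0.9] wx 0.45
2 1.325 t [-0.   1.7  2.5] wx 0.45
3 1.343 t [-0.   1.6  2.5] wx 0.45
4 1.36 t [-0.   1.6  2.6] wx 0.45
5 1.378 t [-0.   1.6  2.6] wx 0.45
6 1.395 t [-0.   1.6  2.6] wx 0.45
7 1.413 t [-0.   1.5  2.6] wx 0.45
8 1.43 t [-0.   1.5  2.6] wx 0.45
9 1.448 t [-0.   1.5  2.6] wx 0.45
10 1.466 t [-0.   1.4  2.6] wx 0.45
11 1.483 t [-0.   1.4  2.7] wx 0.45
12 1.501 t [-0.   1.4  2.7] wx 0.45
13 1.518 t [-0.   1.4  2.7] wx 0.45
14 1.536 t [-0.   1.3  2.7] wx 0.45
15 1.553 t [-0.   1.3  2.7] wx 0.45
16 1.571 t [0.  1.3 2.7] wx 0.45
```

jog_arm --motion '[{"tx": 0,"ty": 1.3,"tz": 2.2,"wx": 0.4,"wy": 0,"wz": 0},{"tx": 0,"ty": 1.7,"tz": 2.5,"wx": 0.5,"wy": 0,"wz": 0},{"tx": 0,"ty": 1.6,"tz": 2.5,"wx": 0.4,"wy": 0,"wz": 0},{"tx": 0,"ty": 1.6,"tz": 2.6,"wx": 0.5,"wy": 0,"wz": 0},{"tx": 0,"ty": 1.6,"tz": 2.6,"wx": 0.4,"wy": 0,"wz": 0},{"tx": 0,"ty": 1.6,"tz": 2.6,"wx": 0.5,"wy": 0,"wz": 0},{"tx": 0,"ty": 1.5,"tz": 2.6,"wx": 0.4,"wy": 0,"wz": 0},{"tx": 0,"ty": 1.5,"tz": 2.6,"wx": 0.5,"wy": 0,"wz": 0},{"tx": 0,"ty": 1.5,"tz": 2.6,"wx": 0.4,"wy": 0,"wz": 0},{"tx": 0,"ty": 1.4,"tz": 2.6,"wx": 0.5,"wy": 0,"wz": 0},{"tx": 0,"ty": 1.4,"tz": 2.7,"wx": 0.4,"wy": 0,"wz": 0},{"tx": 0,"ty": 1.4,"tz": 2.7,"wx": 0.5,"wy": 0,"wz": 0},{"tx": 0,"ty": 1.4,"tz": 2.7,"wx": 0.4,"wy": 0,"wz": 0}]'

```text
time: 16.4
tool_pos: [596.8, 165.7, 102.9]
tcp_rot: [0.001, 0.08, 0.997, 0.012]
force: [-2.1, 4.2, 5.0]
finger_gap: 0.3
gripper_force: 2.5
```

```bash
python3 - <<'E'
from h import *
show()
E
```

```text
t 16.4 fix [ 1.396e+02 -1.000e-01  1.029e+02] alpha 1.4 ty.fx [-0.002  1.     0.024] F [-2.1  4.2  5. ] q [-0.53  0.57  0.3   1.76 -0.25  0.84  1.31]
```

jog_arm --motion '[{"tx": 0,"ty": 0.8,"tz": 2,"wx": 0.4,"wy": 0,"wz": 0},{"tx": 0,"ty": 0.8,"tz": 2,"wx": 0.5,"wy": 0,"wz": 0},{"tx": 0,"ty": 0.6,"tz": 1.5,"wx": 0.5,"wy": 0,"wz": 0},{"tx": 0,"ty": 0,"tz": 1.5,"wx": 0,"wy": 0,"wz": 0}]'

```text
time: 16.9
tool_pos: [597.7, 167.3, 96.0]
tcp_rot: [0.001, 0.08, 0.997, -0.0]
force: [-1.4, 5.5, 11.4]
finger_gap: 0.3
gripper_force: 7.2
```

jog_arm --motion '[{"tx": 0,"ty": 0,"tz": 1,"wx": 0,"wy": 0,"wz": 0},{"tx": 0,"ty": 0,"tz": 0.5,"wx": 0,"wy": 0,"wz": 0}]'

```text
time: 17.15
tool_pos: [597.8, 167.4, 96.0]
tcp_rot: [0.001, 0.081, 0.997, 0.0]
force: [-5.4, 4.6, 16.7]
finger_gap: 0.2
gripper_force: 8.5
```

The tip stays at 96.0 mm while the force climbs, so the rest is on its stop. One slightly firmer press, then back off upwards.

jog_arm --motion '[{"tx": 0,"ty": 0,"tz": 1,"wx": 0,"wy": 0,"wz": 0},{"tx": 0,"ty": 0,"tz": 0,"wx": 0,"wy": 0,"wz": 0},{"tx": 0,"ty": 0,"tz": -2,"wx": 0,"wy": 0,"wz": 0},{"tx": 0,"ty": 0,"tz": -4,"wx": 0,"wy": 0,"wz": 0},{"tx": 0,"ty": 0,"tz": -10,"wx": 0,"wy": 0,"wz": 0},{"tx": 0,"ty": 0,"tz": -30,"wx": 0,"wy": 0,"wz": 0},{"tx": 0,"ty": 0,"tz": -40,"wx": 0,"wy": 0,"wz": 0},{"tx": 0,"ty": 0,"tz": -40,"wx": 0,"wy": 0,"wz": 0},{"tx": 0,"ty": 0,"tz": -40,"wx": 0,"wy": 0,"wz": 0},{"tx": 0,"ty": 0,"tz": -40,"wx": 0,"wy": 0,"wz": 0},{"tx": 0,"ty": 0,"tz": -20,"wx": 0,"wy": 0,"wz": 0},{"tx": 0,"ty": 0,"tz": 0,"wx": 0,"wy": 0,"wz": 0}]'

```text
time: 18.65
tool_pos: [597.8, 165.2, 320.8]
tcp_rot: [0.002, 0.082, 0.997, -0.001]
force: [-0.4, 0.1, 0.3]
finger_gap: -0.1
gripper_force: 0.0
```

```bash
python3 - <<'E'
from h import *
import cv2
show()
s=eyes.camera("side");t=eyes.camera("top")
a=cv2.resize(s[110:260,215:345],None,fx=4,fy=4,interpolation=cv2.INTER_CUBIC)[:,:, ::-1]
b=cv2.resize(t,None,fx=.5,fy=.5,interpolation=cv2.INTER_AREA)[:,:,::-1]
c=np.zeros((600,800,3),np.uint8); c[:,:520]=a; c[:210,520:800]=b
c[220:430,520:800]=cv2.resize(s,None,fx=.5,fy=.5,interpolation=cv2.INTER_AREA)[:,:,::-1]
cv2.imwrite("pics/c4.png",c)
E
```

```text
t 18.65 fix [139.2  -1.3 320.8] alpha -0.1 ty.fx [ 0.001  1.    -0.002] F [-0.4  0.1  0.3] q [-0.6   0.36  0.38  1.55 -0.13  1.26  1.2 ]
```

View pics/c4.png

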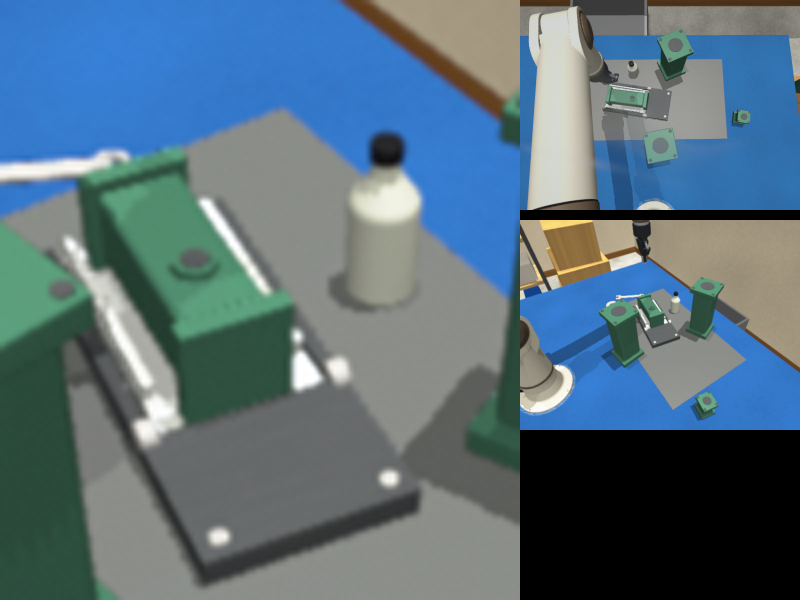

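The housing lies flat on the lowered rest with its port up at crop (193,262), the bystanders in view are where they were, and the arm is clear.

```bash
python3 -c "
from cell import job_done
print(job_done())"
```

```text
the job is handed in; nothing more can be done
None
```

The job is handed in: the housing lies flat with its side port up on the rest, which is fully down on its stop; it was moved by pushing only, and nothing else in view moved (18.7 s of the 43 s used).

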